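# Slide the foiled glass strip under the burnishing spring

### The job

Burnish the copper foil on the glass strip: with the fingertips, press the black thumb pad of the aluminium sled down hard against its sprung bed and, keeping it down, push the sled along its track so that it passes under the brass leaf spring, until its nose is fully home against the end stop. Then let go, so that the sled stays lying flat under the spring. Never lift the sled out of its track, and do not disturb the loose things around the jig.

Things in the scene. Friction and masses are not known exactly. Their poses are not given: they have to be found in the camera images.
- jig: Jig fixed to the bench: dark steel base 270x92x8 mm, two green guide rails (tops at z 32 mm, 56 mm apart inside), a green bridge with a brass leaf spring, a green end stop (top at z 42 mm). Nothing on it but the sled is higher than 47 mm. Origin: centre of the base's underside, on the bench. Its +x axis is the direction in which the sled must travel; z up.
- jig_stop (a point): Point in the middle of the face of the end stop, 16 mm above the bench: the height of the sprung bed's top when pressed fully down. Axes as the jig's.
- sled_pad (a point): Centre of the flat top of the sled's ribbed black thumb pad, 42 mm along x, 46 mm across; x is the sled's forward direction, z up. 50 mm above the bench at the start, 40 mm when pressed fully down. From 20 to 28 mm ahead of this point a rib across the pad stands 9 mm above it, to push against. About 5 N on the pad start it sinking, about 12 N bring it fully down; it sinks level.
- jig_bridge (a point): Middle of the lower edge of the bridge's front face, 29.5 mm above the bench (70 mm before the end stop). The bridge is 16 mm long in x, its top 44 mm high. Unless the sled is pressed down by at least 6 mm its nose strikes this face.
- sled_nose (a point): Point on the underside of the sled in the middle of its front edge, 120 mm ahead of the thumb pad's centre. Axes as the sled's. When the sled is home and down it coincides with jig_stop.
- bed (a joint): How far the sprung bed under the sled is pressed down, in m: 0 up, 0.010 fully down.
- leaf (a joint): Lift of the brass leaf spring, rad: 0 at rest, about 0.09 with the sled under it. 34 mm wide, it hangs from the bridge and slopes down in +x to a toe 47 mm beyond the bridge's front face, 22 mm above the bench. It rubs on the sled's top (25 mm above the bench when down) and presses on it with about 12 N. Pushing the sled along takes about 5 to 15 N.
- red_nugget: Loose red glass nugget, 22 mm across, 9 mm high, lying beside the jig; origin at its underside. A bystander.
- blue_nugget: Loose blue glass nugget, 24 mm across, 10 mm high, lying behind the sled's end of the jig; origin at its underside. A bystander.
- marker: Loose marker pen, 124 mm long, 14 mm thick, along its y; origin at its underside. A bystander.
- cutter: Loose brass glass cutter, 136 mm long, 13 mm thick, along its y; origin at its underside. A bystander.
- red_pliers: Loose pliers with red handles, 144 mm long along its y, 56 mm wide, 14 mm high; origin at its underside. A bystander.
- sled: Loose aluminium sled, a plate 140x52x9 mm, about 0.3 kg: black thumb pad on its rear part, narrow green glass strip edged with copper across its nose. It lies in the track on a bed that springs hold up. Origin: centre of its underside (50 mm ahead of the pad's centre and 24 mm below it, 70 mm behind the nose); x forward, z up.

How it is judged:
By the outcome, as a careful person would: the job done as asked, in the order asked, and still so for the second after the job is handed in, with the robot touching nothing.
It also fails if it takes over 40 s, if anything falls off the work surface, if the arm or the gripper's body presses on something with over 40 N, if the wrist force passes 120 N, or if a joint passes its speed limit or range.

### The arm

A 6-joint arm with a two-finger parallel gripper is mounted at the origin on a cart in front of the work surface, level with it; the furniture and walls round the work are solid. World frame = base frame: x ahead of the robot, y to its left, z up, the work surface at z = 0. Lengths are in mm, angles in degrees, forces in N, time in s.
With the tool pointing down it reaches from about 350 to 850 mm from the base axis. Payload 8.1 kg.
Tool frame: the origin (TCP) lies between the finger pads; the fingertips stand 14 mm ahead of it and the grasp point (between the pads) lies 5 mm behind it; z points along the fingers, x is the direction in which the jaws open and shut, and the axes are right-handed (so a half turn about z gives the same grasp; the last joint's range is limited). The gripper opens to 85 mm and grips with 20 to 120 N. Pads are 22 mm wide; open, the fingers measure 114 mm over their backs; the gripper's body (76 mm by 85 mm) begins 54 mm behind the grasp point. The pads swing forward as they close: fully open they stand 13 mm farther back than shut.
Start: joints at [-71.815, 7.471, 85.268, -0, 87.261, -4.893], TCP at [235.217, -551.977, 245.292] pointing down, gripper open.
Joint ranges: [-169.43, 169.43], [-51.17, 129.36], [1.28, 143.12], [-76.62, 256.62], [0, 156.53], [-152.29, 152.29]. Speed limits (degrees/s): [136.94, 136.94, 159.86, 180, 180, 180].

### API

Orientations are given as [roll, pitch, yaw] about the fixed x, y, z axes, in that order (R = Rz(yaw) Ry(pitch) Rx(roll)).
In Python, from bench import r, vision, job gives the robot as it stands.
- The arm moves only by the tool send_rows, never from a script. Its arguments are lists of equal length, an entry for each row: "dp": the shift along the world's x, y, z in mm, a list of three; "rot": the turn, a rotation vector about the world's x, y, z in rad, a list of three. In form: {"dp": [[tx, ty, tz], ...], "rot": [[wx, wy, wz], ...]}. A call has 1 to 5 rows; each row is the pose to reach, as a shift and turn from the pose commanded when the call began; what a row does not reach only later rows make up. A row lasts 1/8 s, in which the tool goes at most 62.5 mm and 10.7 degrees, less where a joint would pass 70% of its speed; a pose out of reach is approached as far as the arm can. A call with a gripper value outside its range is refused whole. "jaw" is the finger opening in mm, from 0 to 85.4, set as the call begins (left out, the last holds). The fingers move at their own pace and stop on an object; "force" is the grip in N (left out, the last holds). Time passes only in rows, so rows that repeat a pose let the fingers close. It gives the time, the measured TCP pose, the force and the opening at its end, in the units of the state.
- r.sense(): the state, without advancing time (a new reading comes with each control period).
- vision.snapshot(name): name is "scene" or "top" or "wrist"; returns a dict with "pixels" (480x640x3 uint8, red, green, blue), "depth" (480x640 float32, mm along the optical axis (not along the pixel's ray), 0 where there is no reading), "intrinsics" (3x3 intrinsics, pixels), "world_from_camera" (4x4, takes a point from camera to world coordinates); the wrist camera has in their place "T_tool_cam" (4x4, takes a point from camera to tool coordinates, whose origin is the TCP and whose axes are the tool frame's). Camera axes: x right, y down, z forward; pixel columns grow to the right and rows downward; lengths in mm; the calibration is good to about 2 mm. A picture is of the moment at which its call begins: read the wrist's pose just before it.
- job.hand_in(): hands the job in, once; it reports no verdict.
The state is a dict: "time": time; "joint_pos": joint angles; "qd": joint speeds; "joint_efforts": joint torques, N m; "tool_pos": TCP position; "tcp_rot": TCP orientation; "ft_force": force on the tool from outside, world axes, zero at the start; "wrist_torque": the same for the moment, N m; "finger_gap": finger opening in mm.
Only numpy, scipy, OpenCV 4.12 (cv2) and the standard library are available. Lean on these libraries where they do the work, as an engineer would, in place of code of your own. Each camera call takes 0.05 s, during which the arm holds its last target.

## Working session

There is one attempt and no reset: what is moved stays moved. The work goes in short steps, Python scripts to look and compute and a tool call to move; the robot and the scene stay as the last step left them, time stands still between calls to the robot, and variables do not carry over. Pictures are saved under pics/ and viewed, and the job is handed in when it is done.

Besides the shell and the picture viewer there is one more tool, called after "Call:" by a JSON object that holds its "method" and its "body", one argument or row to a line. send_rows: Moves the arm, as the interface text tells. Its arguments: {"type":"object","properties":{"dp":{"type":"array"},"rot":{"type":"array"},"jaw":{"type":"number"},"force":{"type":"number"}},"required":["dp","rot"]}

```bash
mkdir -p pics; ls
python3 - <<'E'
from bench import r,vision,job
import cv2,numpy as np
s=r.sense();print({k:np.round(v,2).tolist() for k,v in s.items()})
for n in("scene","top"):
    d=vision.snapshot(n);cv2.imwrite(f"pics/{n}1.png",d["pixels"][:,:,::-1]);np.savez(f"{n}1.npz",**d);print(n,d["intrinsics"].tolist(),np.round(d["world_from_camera"],3).tolist())
E
```

```text
pics
{'time': 0.0, 'joint_pos': [-71.81, 7.51, 85.33, 0.0, 87.26, -4.89], 'qd': [0.04, -0.04, 0.04, -0.04, -0.03, -0.03], 'joint_efforts': [-0.0, -56.94, -50.06, -0.0, 0.01, 0.0], 'tool_pos': [235.04, -551.45, 244.23], 'tcp_rot': [-179.99, 0.11, -66.92], 'ft_force': [0.31, 0.27, -0.42], 'wrist_torque': [0.03, 0.0, 0.02], 'finger_gap': 85.46}
scene [[548.125672603404, 0.0, 325.9094038016254], [0.0, 548.125672603404, 244.9536792555777], [0.0, 0.0, 1.0]] [[-0.8, -0.34, 0.493, -195.14], [-0.599, 0.437, -0.671, 905.082], [0.013, -0.833, -0.554, 874.799], [0.0, 0.0, 0.0, 1.0]]
top [[460.34918570348, 0.0, 319.4537881043101], [0.0, 460.34918570348, 234.48538846776057], [0.0, 0.0, 1.0]] [[0.01, -0.983, 0.184, 361.15], [-1.0, -0.013, -0.015, -46.712], [0.018, -0.183, -0.983, 1014.893], [0.0, 0.0, 0.0, 1.0]]
```

View pics/scene1.png

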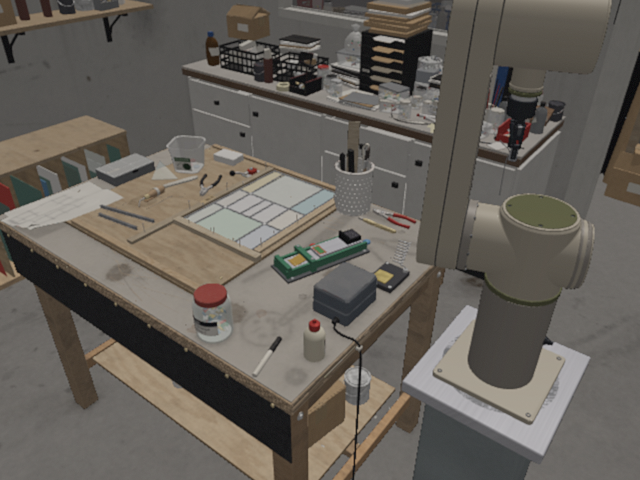

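View pics/top1.png

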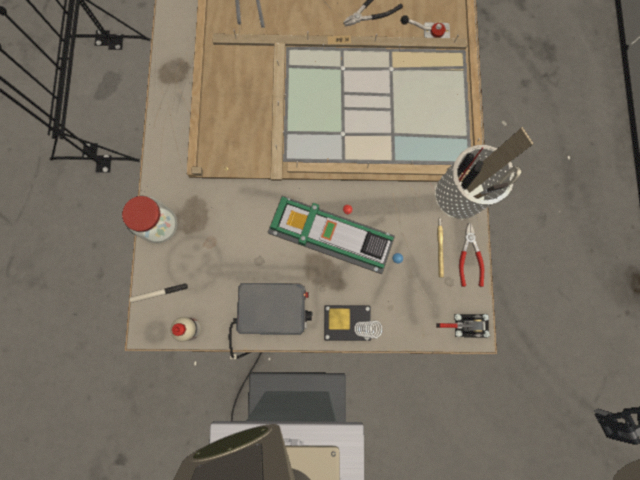

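The top view shows the jig with its pad end at about (376,245) and its stop end at (280,215). The blue nugget is at (398,258) and the red one at (348,209). I'll enlarge it to measure.

```bash
cat > h.py <<'E'
import numpy as np
def pts(d,T=None):
    K=d["intrinsics"];z=d["depth"];v,u=np.mgrid[:480,:640]
    T=d["world_from_camera"] if T is None else T
    p=np.stack([(u-K[0,2])/K[0,0]*z,(v-K[1,2])/K[1,1]*z,z,np.ones_like(z)],-1)@np.asarray(T).T
    p=p[...,:3];p[z<=0]=np.nan
    return p
E
python3 - <<'E'
import numpy as np,cv2
from h import pts
d=np.load("top1.npz");p=pts(d);im=d["pixels"]
cv2.imwrite("pics/topcrop.png",cv2.resize(im[180:290,255:415,::-1],None,fx=5,fy=5,interpolation=cv2.INTER_CUBIC))
# base grid
roi=np.zeros((480,640),bool);roi[190:280,262:402]=1
for (u,v) in [(376,245),(365,240),(387,250),(295,218),(280,215),(315,225),(340,232),(348,209),(398,258),(270,307),(325,270),(440,245),(471,255),(345,325),(455,190),(300,270)]:
    print(u,v,np.round(p[v,u],1))
hsv=cv2.cvtColor(im,cv2.COLOR_RGB2HSV)
g=roi&(hsv[...,0]>65)&(hsv[...,0]<90)&(hsv[...,1]>120)
q=p[g];q=q[np.isfinite(q[:,0])]
print(len(q),np.percentile(q[:,2],[5,25,50,75,95]))
m=cv2.minAreaRect(q[:,:2].astype(np.float32));print(m,cv2.boxPoints(m))
b=roi&(p[...,2]>5);q=p[b];m=cv2.minAreaRect(q[:,:2].astype(np.float32));print(m,cv2.boxPoints(m))
E
```

```text
376 245 [ 519.9 -182.2   51.8]
365 240 [ 528.6 -157.8   61.7]
387 250 [ 515.8 -212.3   10.5]
295 218 [582.3  -8.1  24.7]
280 215 [583.6  23.5  46.3]
315 225 [566.1 -52.3  29.5]
340 232 [ 550.8 -106.8   32.3]
348 209 [ 608.3 -126.2    8.2]
398 258 [ 498.1 -236.1   11.9]
270 307 [386.5  35.8  83.7]
325 270 [471.  -75.8  -0.9]
440 245 [ 528.7 -330.6   10.1]
471 255 [ 508.8 -402.8   -1.4]
345 325 [ 352.2 -118.4   22.4]
455 190 [ 622.4 -333.   124.3]
300 270 [ 4.703e+02 -2.050e+01  2.000e-01]
20 [32.27421525 33.15377624 34.23278919 43.72794535 45.01785262]
((547.3775024414062, -92.93107604980469), (240.9978485107422, 67.93971252441406), 71.39369201660156) [[ 476.73633  -196.29337 ]
 [ 541.125    -217.97046 ]
 [ 618.0187     10.431213]
 [ 553.63       32.108307]]
((552.915283203125, -90.03617858886719), (199.94337463378906, 309.85943603515625), 0.8231996893882751) [[ 450.72803   63.44125]
 [ 455.1798  -246.3862 ]
 [ 655.10254 -243.51361]
 [ 650.65076   66.31384]]
```

View pics/topcrop.png

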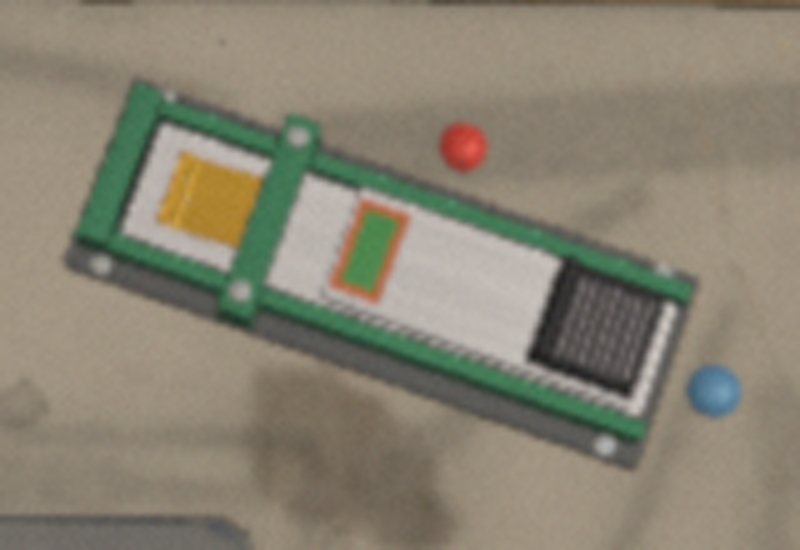

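Call:
{"method": "send_rows", "body": {
  "dp": [
    [50,60,0],
    [90,110,0],
    [130,165,0],
    [165,215,0],
    [200,260,0]
  ],
  "rot": [
    [0,0,0.17],
    [0,0,0.34],
    [0,0,0.51],
    [0,0,0.68],
    [0,0,0.843]
  ],
  "jaw": 0
}}

```text
time: 0.72
tool_pos: [426.4, -302.5, 245.0]
tcp_rot: [-180.0, 0.0, -18.3]
ft_force: [0.8, -0.6, -0.7]
finger_gap: -0.2
```

Call:
{"method": "send_rows", "body": {
  "dp": [
    [35,45,0],
    [65,85,0],
    [85,110,0],
    [85,110,0],
    [85,110,0]
  ],
  "rot": [
    [0,0,0],
    [0,0,0],
    [0,0,0],
    [0,0,0],
    [0,0,0]
  ]
}}

```text
time: 1.35
tool_pos: [510.3, -194.6, 244.9]
tcp_rot: [180.0, 0.1, -18.6]
ft_force: [0.2, -0.4, 0.2]
finger_gap: 0.1
```

Run:
```python
from bench import r,vision
import cv2,numpy as np
s=r.sense();print({k:np.round(v,2).tolist() for k,v in s.items()})
d=vision.snapshot("wrist");cv2.imwrite("pics/w1.png",d["pixels"][:,:,::-1]);np.savez("w1.npz",pos=s["tool_pos"],rot=s["tcp_rot"],**d);print(d["T_tool_cam"])
```

```text
{'time': 1.35, 'joint_pos': [-26.24, -0.8, 93.91, -0.02, 86.94, -7.64], 'qd': [-1.17, -0.4, -0.02, 0.08, -0.05, 0.06], 'joint_efforts': [1.08, -49.2, -50.15, 0.12, -0.01, 0.04], 'tool_pos': [510.33, -194.64, 244.88], 'tcp_rot': [179.98, 0.05, -18.6], 'ft_force': [0.21, -0.4, 0.23], 'wrist_torque': [-0.01, 0.03, 0.0], 'finger_gap': 0.1}
[[ 9.99999777e-01  5.65272194e-04  3.56306343e-04 -1.05953380e+00]
 [-6.40097882e-04  9.63399358e-01  2.68069519e-01 -6.84020737e+01]
 [-1.91733057e-04 -2.68069687e-01  9.63399505e-01 -1.29495762e+02]
 [ 0.00000000e+00  0.00000000e+00  0.00000000e+00  1.00000000e+00]]
```

View pics/w1.png

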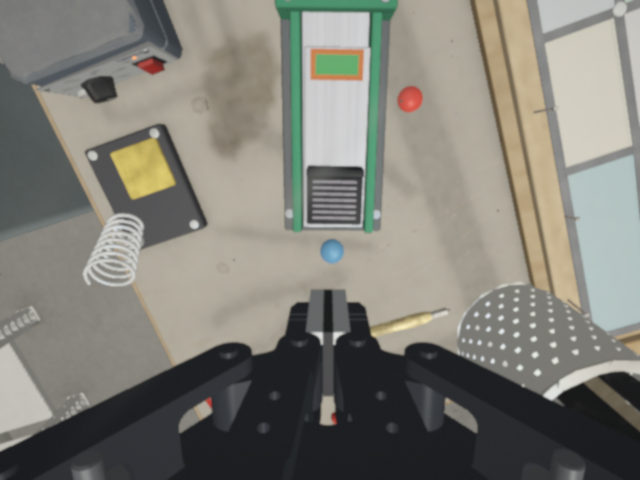

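The wrist view shows the jig nearly aligned with the image. The pad is at (335,197), the rib at about row 172, the rails at columns 297 and 373, and the blue nugget at (332,251). Next I'll measure these precisely.

```bash
cat >> h.py <<'E'
from scipy.spatial.transform import Rotation as R
def wT(pos,rot,Tc):
    T=np.eye(4);T[:3,:3]=R.from_euler('xyz',rot,degrees=True).as_matrix();T[:3,3]=pos
    return T@Tc
E
python3 - <<'E'
import numpy as np,cv2
from h import *
d=np.load("w1.npz");p=pts(d,wT(d["pos"],d["rot"],d["T_tool_cam"]));im=d["pixels"]
cv2.imwrite("pics/wcrop.png",cv2.resize(im[150:240,270:400,::-1],None,fx=6,fy=6,interpolation=cv2.INTER_CUBIC))
hsv=cv2.cvtColor(im,cv2.COLOR_RGB2HSV)
roi=np.zeros((480,640),bool);roi[0:236,270:405]=1
g=roi&(hsv[...,0]>65)&(hsv[...,0]<90)&(hsv[...,1]>120)&(p[...,2]>28)&(p[...,2]<36)
n,l=cv2.connectedComponents(g.astype(np.uint8))
for i in range(1,n):
    q=p[l==i]
    if len(q)<200: continue
    c=q[:,:2].mean(0);u,s,v=np.linalg.svd(q[:,:2]-c);print(len(q),c,np.degrees(np.arctan2(v[0,1],v[0,0])),np.median(q[:,2]))
k=np.zeros_like(roi);k[160:230,300:370]=1
for lo,hi in((46,54),(56,64),(32,40)):
    b=k&(p[...,2]>lo)&(p[...,2]<hi);q=p[b]
    m=cv2.minAreaRect(q[:,:2].astype(np.float32));vv,uu=np.where(b)
    print(lo,b.sum(),m,np.median(q[:,2]),uu.min(),uu.max(),vv.min(),vv.max())
# in jig frame yaw a about pad
a=np.radians(71.4);X=np.array([np.cos(a),np.sin(a)]);Y=np.array([-X[1],X[0]])
for v in range(155,240,3): print(v,[ (round(float(p[v,335,:2]@X),1),round(float(p[v,335,2]),1))])
print([(u,round(float(p[205,u,:2]@Y),1),round(float(p[205,u,2]),1)) for u in range(280,395,4)])
for (u,v) in((335,65),(335,2),(410,98),(332,251)):print(u,v,p[v,u])
E
```

```text
46 2603 ((519.6906127929688, -179.28163146972656), (48.59233474731445, 46.06200408935547), 70.39260864257812) 51.104418672149336 306 362 166 224
56 594 ((526.5007934570312, -160.23590087890625), (8.145528793334961, 45.39020919799805), 70.17875671386719) 59.66819057490497 306 363 167 178
32 971 ((520.1609497070312, -181.1723175048828), (60.62043762207031, 61.4895133972168), 71.36551666259766) 35.29092833148451 300 369 160 229
155 [(28.5, 36.3)]
158 [(26.0, 35.1)]
161 [(23.6, 37.0)]
164 [(21.2, 37.2)]
167 [(19.8, 50.9)]
170 [(18.2, 59.8)]
173 [(16.0, 60.8)]
176 [(13.6, 60.7)]
179 [(10.2, 51.1)]
182 [(7.9, 52.4)]
185 [(5.5, 52.1)]
188 [(2.9, 51.0)]
191 [(0.7, 53.3)]
194 [(-2.0, 51.6)]
197 [(-4.8, 49.7)]
200 [(-6.8, 52.8)]
203 [(-9.8, 49.8)]
206 [(-12.3, 49.7)]
209 [(-14.4, 52.0)]
212 [(-17.2, 50.9)]
215 [(-19.9, 50.0)]
218 [(-22.3, 51.0)]
221 [(-24.9, 50.8)]
224 [(-27.4, 50.8)]
227 [(-39.9, 9.4)]
230 [(-43.2, 7.6)]
233 [(-47.8, 1.2)]
236 [(-51.1, 0.0)]
239 [(-53.9, 1.1)]
[(280, -499.1, 2.4), (284, -503.6, 8.5), (288, -507.5, 9.7), (292, -513.3, 31.9), (296, -516.9, 33.3), (300, -520.5, 33.8), (304, -524.1, 35.9), (308, -528.4, 51.7), (312, -531.6, 50.7), (316, -535.0, 51.7), (320, -538.3, 51.7), (324, -541.6, 49.8), (328, -544.9, 51.7), (332, -548.2, 51.3), (336, -551.6, 51.0), (340, -554.9, 51.1), (344, -558.2, 51.6), (348, -561.5, 51.2), (352, -564.8, 52.0), (356, -568.2, 50.9), (360, -571.6, 50.0), (364, -577.1, 25.8), (368, -579.8, 34.2), (372, -583.4, 33.4), (376, -590.0, 8.8), (380, -593.5, 10.0), (384, -598.6, 1.1), (388, -602.6, -0.5), (392, -606.4, 0.0)]
335 65 [552.93038726 -82.51655524  36.21157002]
335 2 [565.87524825 -42.83221777  45.04577086]
410 98 [ 608.05569329 -124.844206     10.64345175]
332 251 [ 500.06012919 -234.76832362   11.67794634]
```

View pics/wcrop.png

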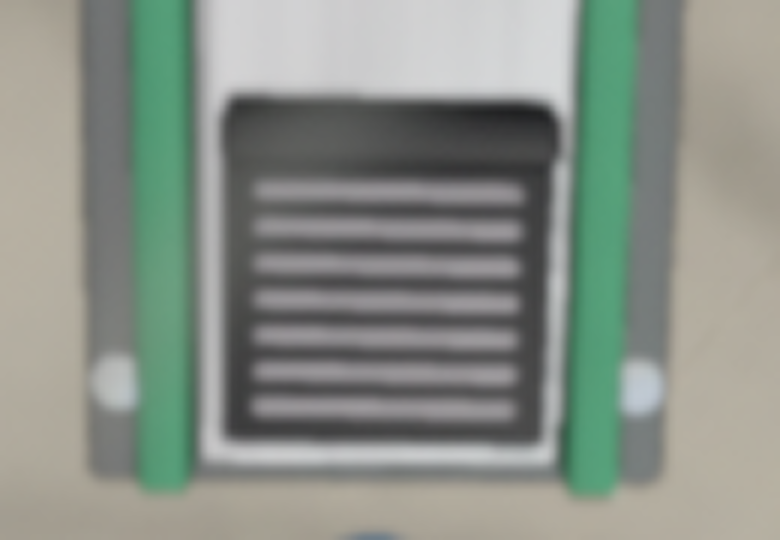

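Run:
```python
import numpy as np,cv2
from h import *
d=np.load("w1.npz");p=pts(d,wT(d["pos"],d["rot"],d["T_tool_cam"]))
for c0,c1 in((285,304),(364,385)):
    C=[]
    for v in range(25,225):
        q=p[v,c0:c1];q=q[(q[:,2]>29)&(q[:,2]<36.5)]
        if 5<len(q)<14: C.append(np.r_[q.mean(0)])
    C=np.array(C);vx,vy,x0,y0=cv2.fitLine(C[:,:2].astype(np.float32),cv2.DIST_HUBER,0,.01,.01).ravel()
    print(len(C),np.degrees(np.arctan2(vy,vx)),x0,y0,np.median(C[:,2]))
a=np.radians(71);X=np.array([np.cos(a),np.sin(a)]);Y=np.array([-X[1],X[0]])
k=np.zeros((480,640),bool);k[160:230,300:370]=1
q=p[k&(p[...,2]>46)&(p[...,2]<64)]
for nm,A in(("X",X),("Y",Y)): print(nm,np.percentile(q[:,:2]@A,[.5,1,50,99,99.5]))
for (x,y) in [(-.0,0)]: pass
t=d["pos"][:2];print("tcp",t@X,t@Y,X,Y)
# stop from top camera
e=np.load("top1.npz");P=pts(e);roi=np.zeros((480,640),bool);roi[190:240,265:330]=1
q=P[roi&(P[...,2]>39)&(P[...,2]<50)];s=q[:,:2]@X;print(np.histogram(s,bins=12))
```

```text
200 70.8532 507.18634 -116.50957 32.7420150017303
159 71.48617 563.23596 -146.47491 33.04528586838156
X [-23.72244042 -23.58313364   0.93067794  23.85850085  23.98228334]
Y [-572.47051363 -572.1406621  -549.80863901 -527.54897629 -527.39141045]
tcp -17.883817188740753 -545.894819847973 [0.32556815 0.94551858] [-0.94551858  0.32556815]
(array([  9,   3,   0,   0, 184, 102,   0,   0,   0,   0,  53, 152]), array([ 98.99896172, 109.49337756, 119.98779339, 130.48220923,
       140.97662507, 151.4710409 , 161.96545674, 172.45987258,
       182.95428841, 193.44870425, 203.94312009, 214.43753592,
       224.93195176]))
```

Call:
{"method": "send_rows", "body": {
  "dp": [
    [10.6,18.6,-45],
    [10.6,18.6,-100],
    [10.6,18.6,-145],
    [10.6,18.6,-170],
    [10.6,18.6,-170]
  ],
  "rot": [
    [0,0,-0.005],
    [0,0,-0.005],
    [0,0,-0.005],
    [0,0,-0.005],
    [0,0,-0.005]
  ]
}}

```text
time: 2.02
tool_pos: [518.8, -176.0, 72.8]
tcp_rot: [-180.0, 0.3, -19.0]
ft_force: [1.0, 0.7, 0.6]
finger_gap: -0.0
```

Run:
```python
from bench import r,vision
import cv2,numpy as np
s=r.sense();print({k:np.round(v,2).tolist() for k,v in s.items()})
d=vision.snapshot("wrist");cv2.imwrite("pics/w2.png",d["pixels"][:,:,::-1]);np.savez("w2.npz",pos=s["tool_pos"],rot=s["tcp_rot"],**d)
```

```text
{'time': 2.02, 'joint_pos': [-24.1, 8.52, 102.91, -0.01, 68.87, -5.09], 'qd': [0.31, -2.23, -2.99, 0.13, 1.45, 0.06], 'joint_efforts': [0.07, -51.23, -43.85, 0.01, -0.55, -0.0], 'tool_pos': [518.81, -176.03, 72.78], 'tcp_rot': [-179.98, 0.3, -19.0], 'ft_force': [1.01, 0.71, 0.64], 'wrist_torque': [0.06, 0.03, 0.02], 'finger_gap': -0.03}
```

View pics/w2.png

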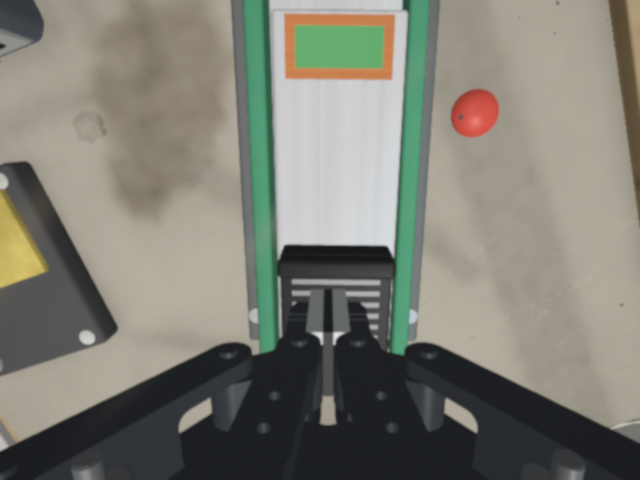

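The fingers are at (328,290), above the pad and just behind the rib (rear edge at row 277), and about 2.5 mm left of the centreline. I'll correct that and press down gradually.

Call:
{"method": "send_rows", "body": {
  "dp": [
    [2.4,-0.8,-4],
    [2.4,-0.8,-8],
    [2.4,-0.8,-12],
    [2.4,-0.8,-15],
    [2.4,-0.8,-15]
  ],
  "rot": [
    [0,0,0],
    [0,0,0],
    [0,0,0],
    [0,0,0],
    [0,0,0]
  ]
}}

```text
time: 2.7
tool_pos: [524.3, -176.9, 60.9]
tcp_rot: [180.0, -0.1, -18.9]
ft_force: [-0.9, -1.0, 5.5]
finger_gap: -0.1
```

Call:
{"method": "send_rows", "body": {
  "dp": [
    [0,0,-2],
    [0,0,-4],
    [0,0,-6],
    [0,0,-8],
    [0,0,-8]
  ],
  "rot": [
    [0,0,0],
    [0,0,0],
    [0,0,0],
    [0,0,0],
    [0,0,0]
  ]
}}

```text
time: 3.32
tool_pos: [524.5, -177.0, 53.9]
tcp_rot: [180.0, -0.1, -18.9]
ft_force: [-3.8, 1.0, 13.2]
finger_gap: 0.3
```

Call:
{"method": "send_rows", "body": {
  "dp": [
    [0,0,-1],
    [0,0,-2],
    [0,0,-2]
  ],
  "rot": [
    [0,0,0],
    [0,0,0],
    [0,0,0]
  ]
}}

```text
time: 3.7
tool_pos: [525.0, -177.2, 53.7]
tcp_rot: [180.0, -0.1, -18.9]
ft_force: [-10.0, 3.3, 28.1]
finger_gap: -0.4
```

Run:
```python
from bench import r,vision
import cv2,numpy as np
s=r.sense();print({k:np.round(v,2).tolist() for k,v in s.items()})
d=vision.snapshot("wrist");cv2.imwrite("pics/w3.png",d["pixels"][:,:,::-1]);np.savez("w3.npz",pos=s["tool_pos"],rot=s["tcp_rot"],**d)
```

```text
{'time': 3.7, 'joint_pos': [-23.94, 10.54, 102.88, -0.01, 66.44, -5.04], 'qd': [-0.06, -0.14, 0.02, 0.0, -0.2, -0.01], 'joint_efforts': [-0.03, -41.52, -37.6, 0.33, -3.84, 0.03], 'tool_pos': [524.97, -177.18, 53.7], 'tcp_rot': [179.98, -0.14, -18.89], 'ft_force': [-10.03, 3.29, 28.06], 'wrist_torque': [0.59, 1.72, 0.02], 'finger_gap': -0.42}
```

View pics/w3.png

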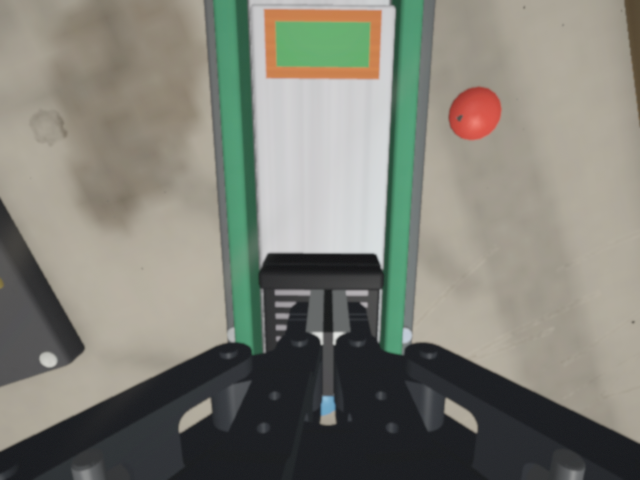

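The bed is bottomed: z has stopped at 53.7 with 28 N on the pad. I'll push along +x of the jig (0.323, 0.946), with a slight correction to ease the lateral load.

Call:
{"method": "send_rows", "body": {
  "dp": [
    [1,4.5,0],
    [2,8.8,0],
    [3.5,13.5,0],
    [5,18,0],
    [6.5,22.5,0]
  ],
  "rot": [
    [0,0,0],
    [0,0,0],
    [0,0,0],
    [0,0,0],
    [0,0,0]
  ]
}}

```text
time: 4.38
tool_pos: [532.7, -156.7, 53.9]
tcp_rot: [179.8, -0.4, -18.9]
ft_force: [-3.2, -8.0, 18.7]
finger_gap: 0.0
```

Call:
{"method": "send_rows", "body": {
  "dp": [
    [1.6,4.7,-0.8],
    [3.2,9.4,-1.5],
    [4.9,14.2,-1.5],
    [6.5,18.9,-1.5],
    [8.1,23.6,-1.5]
  ],
  "rot": [
    [0,0,0],
    [0,0,0],
    [0,0,0],
    [0,0,0],
    [0,0,0]
  ]
}}

```text
time: 5.0
tool_pos: [540.7, -134.3, 53.8]
tcp_rot: [179.7, -0.4, -18.9]
ft_force: [-12.9, -11.1, 31.7]
finger_gap: -0.2
```

Run:
```python
from bench import r,vision
import cv2,numpy as np
s=r.sense();print({k:np.round(v,2).tolist() for k,v in s.items()})
d=vision.snapshot("wrist");cv2.imwrite("pics/w4.png",d["pixels"][:,:,::-1])
```

```text
{'time': 5.0, 'joint_pos': [-19.05, 10.78, 102.59, -0.29, 66.25, -0.01], 'qd': [4.15, 0.51, -0.49, 0.03, 0.09, 4.07], 'joint_efforts': [7.33, -38.43, -33.63, 4.96, -2.96, -0.1], 'tool_pos': [540.66, -134.3, 53.83], 'tcp_rot': [179.73, -0.38, -18.92], 'ft_force': [-12.86, -11.13, 31.7], 'wrist_torque': [-1.95, 2.15, 0.03], 'finger_gap': -0.17}
```

View pics/w4.png

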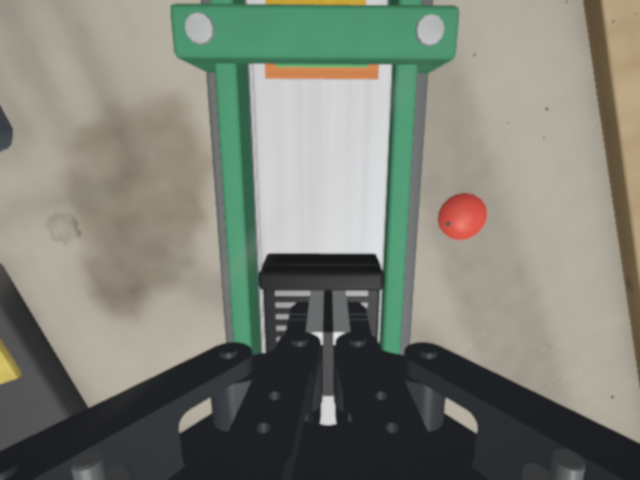

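The nose has passed under the bridge and the bed is still down (z 53.8). I'll keep pushing.

Call:
{"method": "send_rows", "body": {
  "dp": [
    [1.0,5.0,0],
    [2.4,9.8,0],
    [3.9,14.5,0],
    [5.5,19.2,0],
    [7.1,23.9,0]
  ],
  "rot": [
    [0,0,0],
    [0,0,0],
    [0,0,0],
    [0,0,0],
    [0,0,0]
  ]
}}

```text
time: 5.68
tool_pos: [548.7, -110.9, 53.9]
tcp_rot: [179.7, -0.5, -18.9]
ft_force: [-5.4, -15.5, 26.9]
finger_gap: -0.1
```

Call:
{"method": "send_rows", "body": {
  "dp": [
    [1.6,4.7,-0.3],
    [3.2,9.4,-0.5],
    [4.8,14.2,-0.5],
    [5.8,17,-0.5]
  ],
  "rot": [
    [0,0,0],
    [0,0,0],
    [0,0,0],
    [0,0,0]
  ]
}}

```text
time: 6.18
tool_pos: [554.4, -94.7, 53.9]
tcp_rot: [179.7, -0.5, -18.9]
ft_force: [-11.0, -17.6, 31.5]
finger_gap: -0.1
```

Run:
```python
from bench import r,vision
import cv2,numpy as np
s=r.sense();print({k:np.round(v,2).tolist() for k,v in s.items()})
d=vision.snapshot("wrist");cv2.imwrite("pics/w5.png",d["pixels"][:,:,::-1])
d=vision.snapshot("top");cv2.imwrite("pics/t5.png",cv2.resize(d["pixels"][180:290,255:415,::-1],None,fx=5,fy=5,interpolation=cv2.INTER_CUBIC))
```

```text
{'time': 6.18, 'joint_pos': [-14.68, 11.45, 101.82, -0.41, 66.25, 4.42], 'qd': [2.51, 0.56, -0.65, 0.02, 0.17, 2.27], 'joint_efforts': [11.16, -38.34, -32.3, 6.88, -2.17, -0.04], 'tool_pos': [554.38, -94.68, 53.85], 'tcp_rot': [179.66, -0.51, -18.94], 'ft_force': [-10.95, -17.6, 31.54], 'wrist_torque': [-3.18, 1.86, -0.03], 'finger_gap': -0.06}
```

View pics/w5.png

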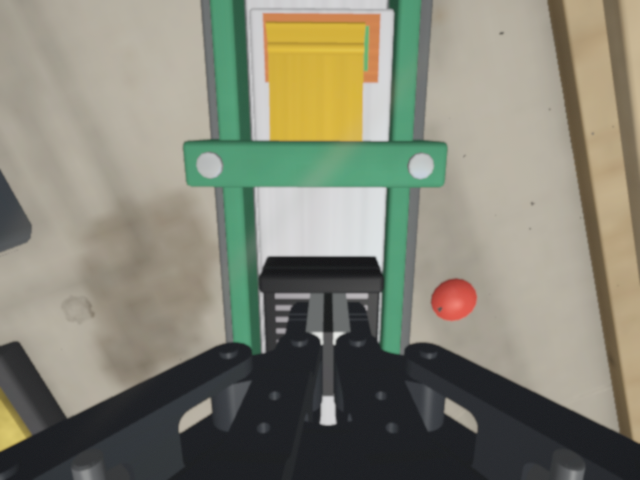

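View pics/t5.png

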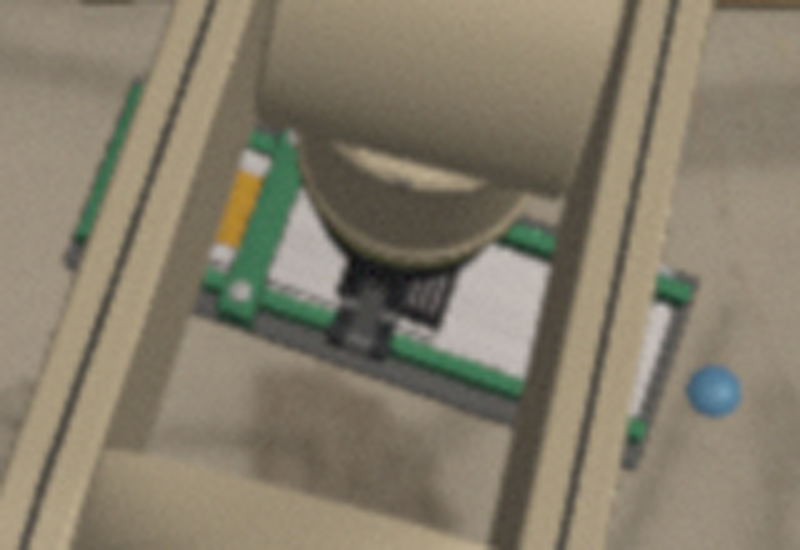

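The leaf is now riding on the strip and the bed is still down. I'll make the last stretch in short steps and watch for the force to rise.

Call:
{"method": "send_rows", "body": {
  "dp": [
    [0.3,2.5,-0.3],
    [1,4.8,-0.3],
    [1.7,7,-0.3]
  ],
  "rot": [
    [0,0,0],
    [0,0,0],
    [0,0,0]
  ]
}}

```text
time: 6.65
tool_pos: [556.8, -87.7, 53.9]
tcp_rot: [179.7, -0.6, -18.9]
ft_force: [-8.5, -18.7, 30.9]
finger_gap: -0.0
```

Call:
{"method": "send_rows", "body": {
  "dp": [
    [0.6,1.9,0],
    [1.3,3.8,0],
    [1.9,5.7,0]
  ],
  "rot": [
    [0,0,0],
    [0,0,0],
    [0,0,0]
  ]
}}

```text
time: 7.02
tool_pos: [557.3, -86.3, 53.9]
tcp_rot: [179.3, -0.6, -19.0]
ft_force: [-19.2, -45.0, 34.3]
finger_gap: -0.3
```

Run:
```python
from bench import r,vision
import cv2,numpy as np
s=r.sense();print(np.round(s["tool_pos"],2),s["ft_force"])
d=vision.snapshot("wrist");cv2.imwrite("pics/w6.png",d["pixels"][:,:,::-1])
d=vision.snapshot("scene");cv2.imwrite("pics/s6.png",cv2.resize(d["pixels"][200:300,250:390,::-1],None,fx=5,fy=5,interpolation=cv2.INTER_CUBIC))
```

```text
[557.25 -86.34  53.87] [-19.23698523 -45.03125451  34.29075212]
```

View pics/w6.png

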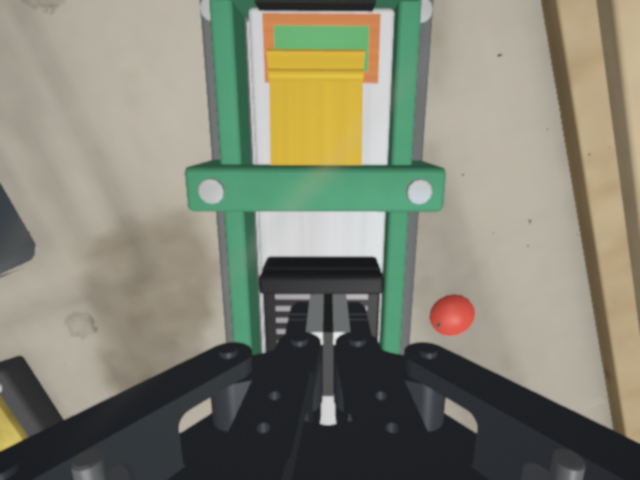

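View pics/s6.png

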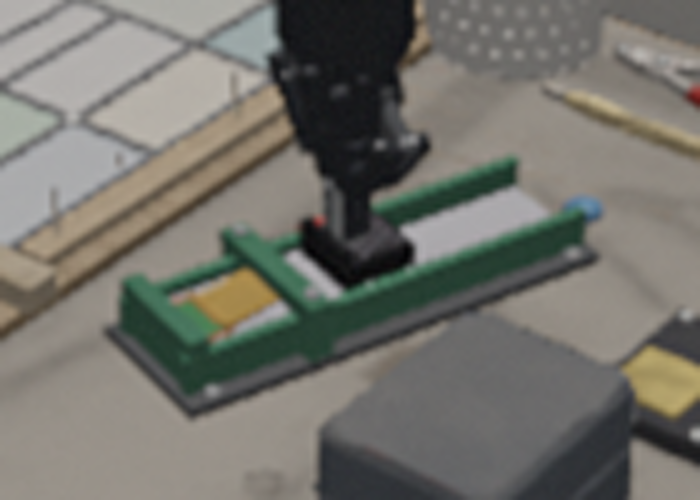

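The nose is against the black stop face (row 8). The push force jumped to about 48 N and motion stopped. I'll ease the horizontal push while still pressing, then lift straight up.

Call:
{"method": "send_rows", "body": {
  "dp": [
    [-0.8,-2.4,0],
    [-1.8,-5,0],
    [-1.8,-5,0]
  ],
  "rot": [
    [0,0,0],
    [0,0,0],
    [0,0,0]
  ]
}}

```text
time: 7.5
tool_pos: [557.1, -86.7, 53.9]
tcp_rot: [179.8, -0.6, -19.0]
ft_force: [-6.8, -16.0, 29.0]
finger_gap: -0.2
```

Call:
{"method": "send_rows", "body": {
  "dp": [
    [-0.3,-0.7,1.2],
    [-0.5,-1.4,2.4],
    [-0.6,-1.8,3.2],
    [-0.6,-1.8,3.2]
  ],
  "rot": [
    [0,0,0],
    [0,0,0],
    [0,0,0],
    [0,0,0]
  ]
}}

```text
time: 8.0
tool_pos: [555.4, -86.5, 54.0]
tcp_rot: [179.9, -0.4, -18.9]
ft_force: [3.8, -10.4, 9.2]
finger_gap: -0.2
```

Call:
{"method": "send_rows", "body": {
  "dp": [
    [-0.3,-1,1],
    [-0.4,-1.4,2.5],
    [-0.6,-2,6],
    [-0.6,-2,12],
    [-0.6,-2,20]
  ],
  "rot": [
    [0,0,0],
    [0,0,0],
    [0,0,0],
    [0,0,0],
    [0,0,0]
  ]
}}

```text
time: 8.62
tool_pos: [551.5, -85.3, 71.3]
tcp_rot: [-180.0, 0.1, -18.9]
ft_force: [-0.4, 0.2, 0.6]
finger_gap: 0.2
```

Call:
{"method": "send_rows", "body": {
  "dp": [
    [0,0,30],
    [0,0,60],
    [0,0,100],
    [0,0,130],
    [0,0,130]
  ],
  "rot": [
    [0,0,0],
    [0,0,0],
    [0,0,0],
    [0,0,0],
    [0,0,0]
  ]
}}

```text
time: 9.25
tool_pos: [553.8, -85.9, 205.3]
tcp_rot: [-180.0, -0.4, -18.9]
ft_force: [-0.4, -0.8, 0.2]
finger_gap: -0.1
```

Run:
```python
from bench import r,vision
import cv2,numpy as np
from h import *
s=r.sense();print(s["time"],np.round(s["tool_pos"],2),s["ft_force"])
d=vision.snapshot("wrist");cv2.imwrite("pics/w7.png",d["pixels"][:,:,::-1]);np.savez("w7.npz",pos=s["tool_pos"],rot=s["tcp_rot"],**d)
d=vision.snapshot("scene");cv2.imwrite("pics/s7.png",cv2.resize(d["pixels"][200:300,250:390,::-1],None,fx=5,fy=5,interpolation=cv2.INTER_CUBIC))
```

```text
9.25 [553.81 -85.92 205.25] [-0.43947601 -0.79643886  0.23205696]
```

View pics/w7.png

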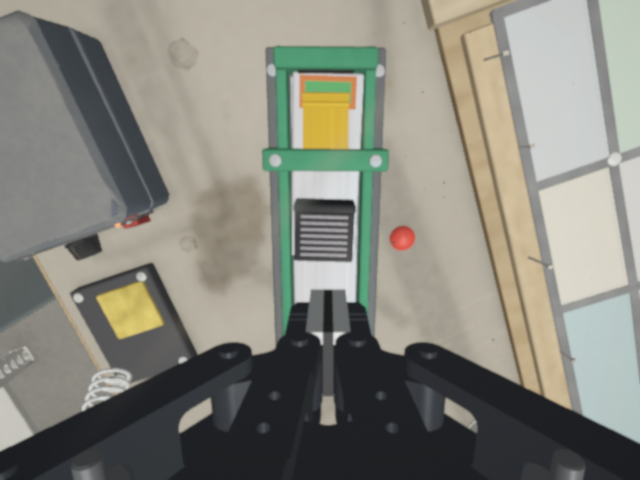

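View pics/s7.png

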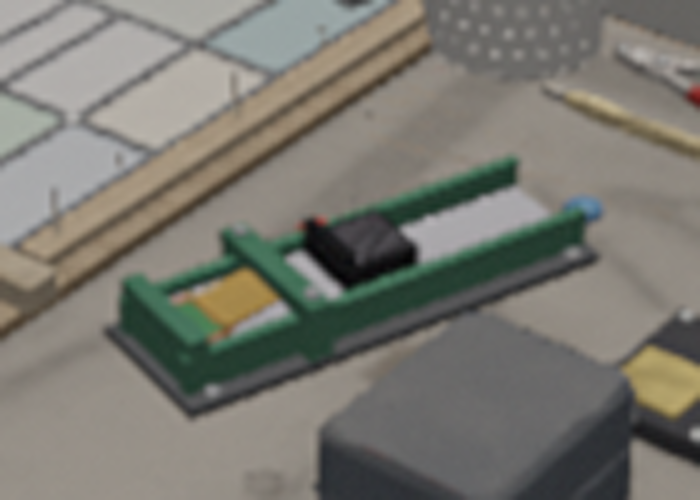

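The sled lies under the spring with its nose near the stop (row 72). I'll measure the gap, the yaw and the flatness.

Run:
```python
import numpy as np,cv2
from h import *
d=np.load("w7.npz");p=pts(d,wT(d["pos"],d["rot"],d["T_tool_cam"]));im=d["pixels"]
cv2.imwrite("pics/w7c.png",cv2.resize(im[40:130,255:395,::-1],None,fx=5.5,fy=5.5,interpolation=cv2.INTER_CUBIC))
a=np.radians(71.1);X=np.array([np.cos(a),np.sin(a)]);Y=np.array([-X[1],X[0]])
def g(v0,v1,u0,u1,lo=0,hi=99):
    q=p[v0:v1,u0:u1].reshape(-1,3);q=q[(q[:,2]>lo)&(q[:,2]<hi)];return q
k=g(195,268,290,360,36,60);print("pad rect",cv2.minAreaRect(k[:,:2].astype(np.float32)))
for n,b in(("pad",(222,256,300,348)),("rib",(203,208,300,350)),("sled mid",(178,192,300,352)),("sled nose L",(76,105,296,299)),("sled nose R",(76,105,358,361)),("padL",(222,256,298,306)),("padR",(222,256,342,350)),("pad front",(217,225,300,348)),("pad back",(248,256,300,348)),("stop",(52,64,290,365)),("bridge",(155,165,290,365)),("rail L",(175,260,280,285))):
    q=g(*b);print(n,np.median(q[:,2]),q[:,2].std(),(np.median(q[:,:2],0)@X))
for u in (297,325,359): print([(v,round(float(p[v,u,:2]@X),1),round(float(p[v,u,2]),1)) for v in range(60,84,2)])
q=g(195,268,290,360,36,60)[:,:2]@X;print("pad X",q.min(),q.max())
q=g(40,78,285,370,39,50)[:,:2]@X;print("stop X",q.min(),q.max())
```

```text
pad rect ((549.2088623046875, -89.87838745117188), (48.53489303588867, 45.92134475708008), 69.55059051513672)
pad 41.18199109895289 0.7276809374525386 87.96469759145629
rib 49.47062934814335 1.067442437208796 115.55955182870375
sled mid 25.8840960083366 0.7484152487697017 127.44654747667008
sled nose L 25.974790339897197 0.7460409608960343 196.69574769412662
sled nose R 25.857585046504596 0.6930342582893566 196.73005212375585
padL 41.22321071383453 0.7191304350272933 87.91841186075835
padR 41.12194817216695 0.7344525515583037 87.86904717503153
pad front 41.01876120197596 0.7121012869878557 102.08565438781143
pad back 41.25730169445407 0.6887471772845165 77.5098811259136
stop 42.85414860574696 0.7549257869633397 215.79742316877295
bridge 44.45148034598532 0.7390134192459625 147.91239138264157
rail L 32.903260921525316 0.6680830204492068 103.02739790603756
[(60, 214.3, 42.0), (62, 213.1, 41.7), (64, 211.7, 42.9), (66, 210.5, 42.7), (68, 209.4, 41.4), (70, 208.9, 36.2), (72, 209.3, 23.6), (74, 207.9, 24.0), (76, 206.2, 26.8), (78, 204.8, 26.8), (80, 203.6, 25.8), (82, 202.2, 25.6)]
[(60, 214.2, 43.2), (62, 213.1, 42.0), (64, 211.7, 42.7), (66, 210.5, 42.7), (68, 209.5, 40.7), (70, 208.9, 35.9), (72, 208.0, 32.9), (74, 207.6, 26.4), (76, 206.3, 26.1), (78, 204.8, 27.1), (80, 203.6, 25.7), (82, 202.3, 25.6)]
[(60, 214.2, 43.6), (62, 213.0, 42.9), (64, 211.6, 44.2), (66, 210.6, 42.0), (68, 209.5, 41.2), (70, 209.3, 33.8), (72, 209.2, 25.1), (74, 207.6, 26.6), (76, 206.4, 25.6), (78, 205.0, 26.2), (80, 203.7, 25.7), (82, 202.4, 25.1)]
pad X 68.04599207362492 117.63183625237127
stop X 209.07839654351392 223.4677075554889
```

View pics/w7c.png

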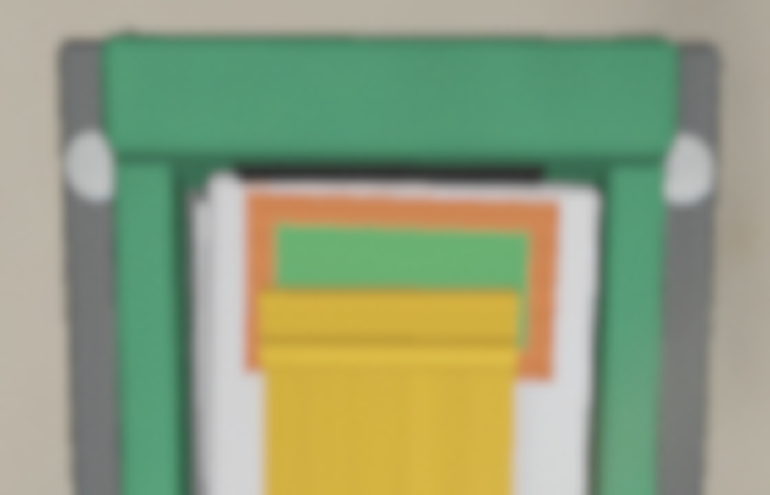

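The sled is down and flat: the pad reads 41.1 mm and the sled top 25.9 mm, and the depth readings run about 1 mm high everywhere. The release left it yawed about 1.5°, with a gap of roughly 1.5 mm at the nose's right corner. There is time to square it, so I'll press lightly on the pad again, push the rib flush with the flat fingertips, and release without a sideways drag.

Call:
{"method": "send_rows", "body": {
  "dp": [
    [-4,-2.3,-40],
    [-4,-2.3,-90],
    [-4,-2.3,-125],
    [-4,-2.3,-130],
    [-4,-2.3,-130]
  ],
  "rot": [
    [0,0,0],
    [0,0,0],
    [0,0,0],
    [0,0,0],
    [0,0,0]
  ]
}}

```text
time: 9.98
tool_pos: [547.7, -87.9, 71.2]
tcp_rot: [180.0, 0.1, -18.9]
ft_force: [-0.2, -0.7, 0.8]
finger_gap: -0.1
```

Call:
{"method": "send_rows", "body": {
  "dp": [
    [0,0,0],
    [0,0,0]
  ],
  "rot": [
    [0,0,0],
    [0,0,0]
  ]
}}

```text
time: 10.22
tool_pos: [549.1, -88.3, 72.9]
tcp_rot: [-180.0, -0.2, -18.9]
ft_force: [-0.2, -0.3, 0.1]
finger_gap: -0.1
```

Run:
```python
from bench import r,vision
import cv2,numpy as np
s=r.sense();p=s["tool_pos"];print(np.round(p,2),s["tcp_rot"],s["ft_force"],p[0]*.3239+p[1]*.9461,-p[0]*.9461+p[1]*.3239)
d=vision.snapshot("wrist");cv2.imwrite("pics/w8.png",d["pixels"][:,:,::-1])
```

```text
[549.08 -88.33  72.95] [-1.79985709e+02 -1.63892060e-01 -1.89066944e+01] [-0.21732421 -0.29020895  0.06603968] 94.2780973770293 -548.0896916191123
```

View pics/w8.png

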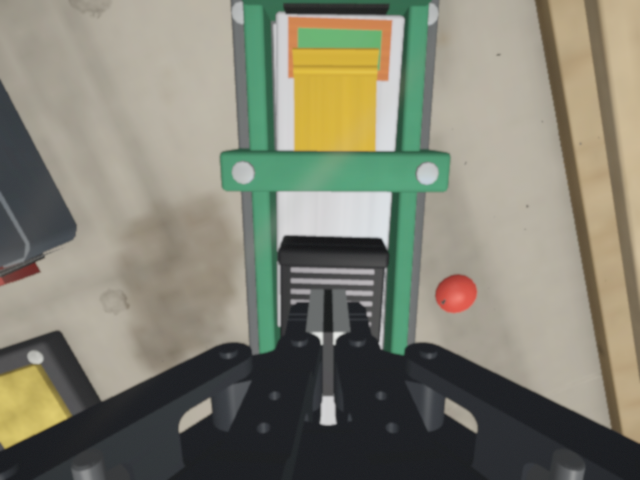

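The fingers are at (328,290), centred behind the rib. I'll go down to light contact and then push forward.

Call:
{"method": "send_rows", "body": {
  "dp": [
    [0,0,-6],
    [0,0,-12],
    [0,0,-17],
    [0,0,-19.5],
    [0,0,-19.5]
  ],
  "rot": [
    [0,0,0],
    [0,0,0],
    [0,0,0],
    [0,0,0],
    [0,0,0]
  ]
}}

```text
time: 10.9
tool_pos: [548.5, -88.2, 53.9]
tcp_rot: [180.0, -0.1, -18.9]
ft_force: [-8.4, 0.8, 22.5]
finger_gap: -0.0
```

Call:
{"method": "send_rows", "body": {
  "dp": [
    [-0.5,1.5,0.5],
    [0,3,1],
    [0.6,4.5,1],
    [1,6,1],
    [1.4,7.5,1]
  ],
  "rot": [
    [0,0,0],
    [0,0,0],
    [0,0,0],
    [0,0,0],
    [0,0,0]
  ]
}}

```text
time: 11.52
tool_pos: [549.7, -84.4, 54.0]
tcp_rot: [179.7, -0.2, -18.9]
ft_force: [-6.8, -21.3, 10.6]
finger_gap: 0.2
```

Call:
{"method": "send_rows", "body": {
  "dp": [
    [0.3,1.2,-0.5],
    [0.6,2.5,-0.5],
    [0.6,2.5,-0.5]
  ],
  "rot": [
    [0,0,0],
    [0,0,0],
    [0,0,0]
  ]
}}

```text
time: 11.9
tool_pos: [550.0, -84.2, 54.0]
tcp_rot: [179.5, -0.2, -19.0]
ft_force: [-10.1, -27.0, 13.4]
finger_gap: 0.4
```

Run:
```python
from bench import r,vision
import cv2,numpy as np
s=r.sense();p=s["tool_pos"];print(np.round(p,2),s["tcp_rot"],s["ft_force"],p[0]*.3239+p[1]*.9461,-p[0]*.9461+p[1]*.3239)
d=vision.snapshot("wrist");cv2.imwrite("pics/w9.png",d["pixels"][:,:,::-1])
```

```text
[550.01 -84.19  54.04] [179.49662643  -0.19531999 -18.97165386] [-10.10616545 -26.97545404  13.44081378] 98.49956880517871 -547.6369252084895
```

View pics/w9.png

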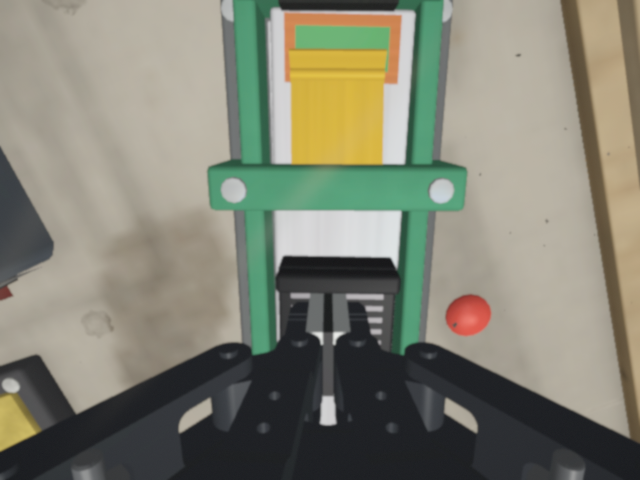

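The nose edge is square to the stop (row 10 on both sides). I'll release with compensation for the sideways drift.

Call:
{"method": "send_rows", "body": {
  "dp": [
    [-0.3,-1.1,0.2],
    [-0.6,-2.2,0.4],
    [-0.7,-3,0.6],
    [-0.7,-3,0.6]
  ],
  "rot": [
    [0,0,0],
    [0,0,0],
    [0,0,0],
    [0,0,0]
  ]
}}

```text
time: 12.45
tool_pos: [549.9, -84.4, 54.0]
tcp_rot: [179.8, -0.2, -19.0]
ft_force: [-4.0, -13.8, 7.8]
finger_gap: -0.2
```

Call:
{"method": "send_rows", "body": {
  "dp": [
    [-0.3,-0.8,0.2],
    [-0.4,-1.5,0.4],
    [-0.4,-1.5,0.4]
  ],
  "rot": [
    [0,0,0],
    [0,0,0],
    [0,0,0]
  ]
}}

```text
time: 12.82
tool_pos: [549.8, -84.5, 54.0]
tcp_rot: [179.9, -0.2, -18.9]
ft_force: [0.3, -8.2, 4.9]
finger_gap: 0.0
```

Call:
{"method": "send_rows", "body": {
  "dp": [
    [0.1,-0.7,0.3],
    [0.2,-1.2,0.8],
    [0.2,-1.2,3],
    [0,-2,8],
    [0,-3,18]
  ],
  "rot": [
    [0,0,0],
    [0,0,0],
    [0,0,0],
    [0,0,0],
    [0,0,0]
  ]
}}

```text
time: 13.45
tool_pos: [548.2, -84.8, 71.2]
tcp_rot: [-180.0, 0.1, -18.9]
ft_force: [0.1, 0.2, 0.5]
finger_gap: 0.3
```

Call:
{"method": "send_rows", "body": {
  "dp": [
    [0,0,30],
    [0,0,60],
    [0,0,100],
    [0,0,130],
    [0,0,130]
  ],
  "rot": [
    [0,0,0],
    [0,0,0],
    [0,0,0],
    [0,0,0],
    [0,0,0]
  ]
}}

```text
time: 14.08
tool_pos: [550.9, -85.5, 205.6]
tcp_rot: [-179.9, -0.4, -18.9]
ft_force: [0.6, 0.9, -0.2]
finger_gap: 0.4
```

Run:
```python
from bench import r,vision
import cv2,numpy as np
from h import *
s=r.sense();print(s["time"],np.round(s["tool_pos"],2),s["ft_force"])
d=vision.snapshot("wrist");im=d["pixels"]
p=pts(d,wT(s["tool_pos"],s["tcp_rot"],d["T_tool_cam"]))
cv2.imwrite("pics/w10.png",cv2.resize(im[20:290,250:400,::-1],None,fx=2.2,fy=2.2,interpolation=cv2.INTER_CUBIC))
t=vision.snapshot("top")["pixels"];cv2.imwrite("pics/t10.png",t[:,:,::-1])
X=np.array([.3239,.9461])
m=np.zeros((480,640),bool);m[190:275,285:365]=1
q=p[m&(p[...,2]>36)&(p[...,2]<60)];print(cv2.minAreaRect(q[:,:2].astype(np.float32)),np.median(q[:,2]),(q[:,:2]@X).min(),(q[:,:2]@X).max())
m[:]=0;m[40:85,285:370]=1
q=p[m&(p[...,2]>39)&(p[...,2]<50)][:,:2]@X;print("stop X",q.min())
```

```text
14.075 [550.89 -85.54 205.64] [ 0.63057395  0.89963829 -0.2316228 ]
((550.4374389648438, -90.02281188964844), (48.669219970703125, 45.9570198059082), 70.09400939941406) 41.244668369620825 68.98126859447159 117.74973049842133
stop X 209.02788728304657
```

View pics/w10.png

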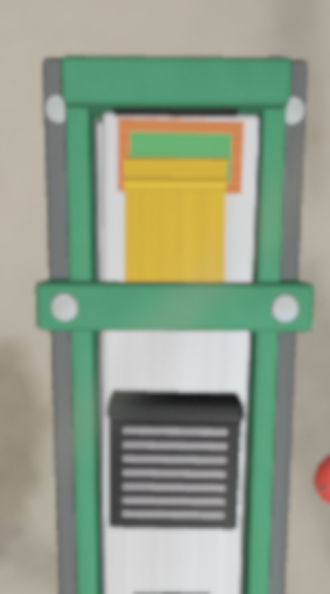

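View pics/t10.png

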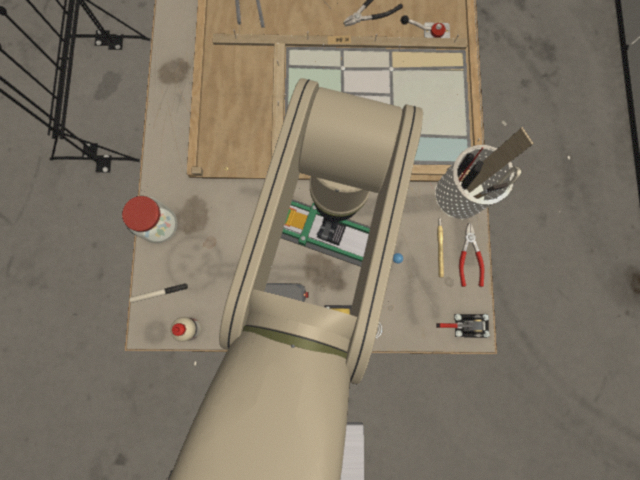

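The sled is now nearly square, down, and home within measurement error. The loose items have not moved, so I'm handing the job in.

```bash
python3 -c "
from bench import job
print(job.hand_in())"
```

```text
the job is handed in; nothing more can be done
None
```

The sled is home against the end stop, lying flat under the brass leaf spring, and the robot is clear of everything. I handed the job in at about 14 s, and no verdict was reported.

- **Push:** With the shut fingertips I pressed the pad until it stopped sinking, at about 28 N, and kept about 20–34 N on it during the push. I pushed the sled about 96 mm, under the bridge and spring, until it stopped at the end stop. The push force rose to about 49 N there.
- **Squaring:** The first release left the sled turned about 1.5°, with a gap of roughly 1.5 mm at one nose corner. I pressed lightly again, pushed the rib flush, and released with less sideways drag.
- **Last checks:** The pad stayed at its pressed-down height: it reads about 41 mm, and these depth readings run about 1 mm high. The nose is at the stop within about 1 mm, which is the limit of the measurement.
- **Not perfect:** About 1° of turn remains, so the nose may not be perfectly flush across its full width.
- **Loose items:** The nuggets, marker, cutter and pliers look undisturbed in the pictures. The red nugget was hidden behind the arm in the final top view, but the wrist picture shows it still beside the jig.

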